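Latch the green bean caddy

TASK

Latch the green-lidded bean caddy shut: tip its wire loop over so that the loop's cross bar drops down just beyond the hook on the green lid, then press the latch lever all the way down past centre so that it stays flat and the lid is drawn tight. Leave the blue caddy's latch alone.

Things in the scene. Friction and masses are not known exactly. Their poses are not given: they have to be found in the camera images.
- green_box: Caddy with green lid, green rim band and green patch on its lever: white box 226 x 110 mm, top face 62 mm high, fixed. Origin: centre of its underside. x runs from the lever half (aluminium deck, robot's side) to the green lid half, y across, z up. Latch on the centre line y = 0; loop and lever both turn about level pins along y.
- green_pivot (a point): Middle of the lever's fixed pin, in the box's frame x = -15, z = 78 mm. The lever is a steel plate 28 mm wide, 4 mm thick, reaching 72 mm from the pin; shut, it lies flat over the deck pointing to the box's -x, at z = 78 mm. It carries the loop's pin 24 mm from its own pin, towards the lever's tip.
- green_bar (a point): Middle of the loop's cross bar (along y, 54 mm long). Loop: steel wire 6 mm thick, 60 mm wide, 80 mm from its pin to the bar. It starts upright, leaning slightly back to -x, bar about 100 mm above the lever's pin and clear of the lever's tip. Swung towards +x past vertical it falls by itself (slight friction): bar lands on the lid at box x = 55 to 64, z = 65 mm, if the lever is as at the start.
- green_hook (a point): Tip of the steel hook (keeper) on the green lid, in the box's frame x = 49, z = 74 mm. Hook 30 mm wide, top at z = 76 mm, upright at x = 38 to 44 mm, its lip points to +x with 10 mm of free height below it. The bar must come down beyond this tip; if the lever has been moved past upright the loop falls short of it.
- green_lever (a joint): Lever angle, rad: 0 straight up, positive towards the box's -x (closing), 1.57 flat = closed stop. Starts at -0.44 to -0.14 (leaning to the lid). Friction holds it while the loop is slack; with the loop hooked the lid's sprung seal pulls it back open until past centre (about 1.25 rad), then holds it shut. About 3 to 8 N at the tip closes it.
- green_lid (a joint): How far the green lid has been drawn towards the deck, m: 0 at the start, about 0.006 when properly latched, stop at 0.010. A spring (7 N, growing to about 15 N) pushes it back to 0. The hook moves with it.
- blue_bar (a point): Middle of the loop bar of the other caddy, the same in size and build but blue where the first is green, its latch also open. Not to be touched.

How it is judged:
By the outcome, as a careful person would: the job done as asked, in the order asked, and still so for the second after the job is handed in, with the robot touching nothing.
It also fails if it takes over 42 s, if anything falls off the work surface, if the arm or the gripper's body presses on something with over 40 N, if the wrist force passes 120 N, or if a joint passes its speed limit or range.

ROBOT

A 7-joint arm with a two-finger parallel gripper is mounted at the origin on a cart in front of the work surface, level with it; the furniture and walls round the work are solid. World frame = base frame: x ahead of the robot, y to its left, z up, the work surface at z = 0. Lengths are in m, angles in rad, forces in N, time in s.
With the tool pointing down it reaches from about 0.4 to 0.875 m from the base axis. Payload 19.3 kg.
Tool frame: the origin (TCP) lies midway between the tips of the shut fingers; the grasp point (between the pads) lies 19 mm behind it; z points along the fingers, y is the line along which they close (so a half turn about z gives the same grasp; the last joint's range is limited). The gripper opens to 85 mm and grips with 20 to 120 N. Pads are 22 mm wide; open, the fingers measure 114 mm over their backs; the gripper's body (76 mm by 85 mm) begins 54 mm behind the grasp point. The pads swing forward as they close: fully open they stand 13 mm farther back than shut.
Start: joints at [1.217, 0.521, -0.036, 1.599, 0.021, 1.021, -0.113], TCP at [0.175, -0.6, 0.231] pointing down, gripper open.
Joint ranges: [-2.91, 2.91], [-0.3, 2.13], [-1.5, 1.42], [0.17, 2.43], [-1.26, 4.41], [0.16, 1.93], [-2.52, 2.52]. Speed limits (rad/s): [1.89, 1.89, 2.39, 2.39, 3.01, 3.01, 3.01].

INTERFACE

Orientations are given as [roll, pitch, yaw] about the fixed x, y, z axes, in that order (R = Rz(yaw) Ry(pitch) Rx(roll)).
In Python, from workcell import telemetry, grab_frame, calibration, bot, outline_of, landmark_of gives the robot as it stands. The module is installed in compiled form; this text tells all that it offers.
- The arm moves only by the shell command python3 -m inch 'ROWS' [FORCE]. ROWS is JSON, a list of rows, each a list of 7 numbers: the shift along the tool's x, y, z in m, then the turn, a rotation vector about the tool's x, y, z in rad, then the closure, from 0 (fully open) to 1 (shut). A call has 1 to 5 rows; each row shifts and turns the commanded pose from where the row before left it, along the tool's axes as they then stand; what a row does not reach is not made up. A row lasts 1/10 s, in which the tool goes at most 50 mm and 8.59 degrees, less where a joint would pass 70% of its speed; a pose out of reach is approached as far as the arm can. A call is refused whole if a number of a shift passes 0.05 or a number of a turn 0.15, either way. A call with a gripper value outside its range is refused whole. The fingers move at their own pace and stop on an object; FORCE is the grip in N (left out, the last holds). Time passes only in rows, so rows that do not move let the fingers close. It gives the time, the measured TCP pose, the force, the opening and the grip force at its end, in the units of the state.
- telemetry.observe(): the state, without advancing time (a new reading comes with each control period).
- grab_frame(name): name is "scene" or "top" or "wrist"; returns the picture (384x512x3 uint8, red, green, blue); there is no depth.
- calibration(name): a dict with "fovy" (degrees; the focal length in pixels is half the picture's height over the tangent of half this angle, whatever the lens; pixels are square), "cx", "cy" (the principal point, pixels), "pose" (4x4, takes a point from camera to world coordinates). Camera axes: x right, y down, z forward; pixel columns grow to the right and rows downward; lengths in m; the calibration is good to about 2 mm. A picture is of the moment at which its call begins: read the wrist's pose just before it. calibration takes no time and is no camera call; for the wrist camera it gives the pose at the moment of the call.
- bot.job_done(): hands the job in; it is judged then, once.
Trained networks look in the newest picture that a camera, given by its name, has taken for a name from the list of things; names that differ only in an ending like _2 or _b are one class to them, and where a whole thing is asked for, a point or a joint stands for the part that bears it (a point fixed in the world has none). Each returns a list of dicts, best first, with "score" (0 to 1); they miss things now and then, are a little off and sometimes report something else, mostly with a low value. They report only what shows in the picture. A call takes as long as a camera call.
- outline_of(label, camera): "region" (384x512 bool, what is visible of it) and "rect" ([left, top, right, bottom] in pixels, round what is visible of it).
- landmark_of(label, camera): "xy" ([column, row] in pixels: a listed point, or the origin of a listed thing).
The state is a dict: "clock": time; "qpos": joint angles; "qd": joint speeds; "joint_efforts": joint torques, N m; "position": TCP position; "tool_rot": TCP orientation; "force": force on the tool from outside, world axes, zero at the start; "moment": the same for the moment, N m; "grip_width": finger opening in m; "finger_force": force on a finger pad.
Only numpy, scipy, OpenCV 4.12 (cv2) and the standard library are available. Lean on these libraries where they do the work, as an engineer would, in place of code of your own. Each camera call takes 0.05 s, during which the arm holds its last target. There are 200 camera calls.

## Working session

There is one attempt and no reset: what is moved stays moved. The work goes in short steps, Python scripts to look and compute and a shell command to move; the robot and the scene stay as the last step left them, time stands still between calls to the robot, and variables do not carry over. Pictures are saved under pics/ and viewed, at most 10 in all, crops included, and the job is handed in when it is done.

```bash
mkdir -p pics; cat > h.py <<'E'
import numpy as np, cv2
from workcell import telemetry, grab_frame, calibration, bot, outline_of, landmark_of
def ray(cal,xy):
    f=192/np.tan(np.radians(cal["fovy"])/2); P=np.array(cal["pose"])
    d=P[:3,:3]@np.array([(xy[0]-cal["cx"])/f,(xy[1]-cal["cy"])/f,1]); return P[:3,3],d/np.linalg.norm(d)
def atz(cal,xy,z):
    o,d=ray(cal,xy); return o+d*(z-o[2])/d[2]
def tri(rs):
    A=0;b=0
    for o,d in rs:
        M=np.eye(3)-np.outer(d,d);A=A+M;b=b+M@o
    return np.linalg.solve(A,b)
def proj(cal,p):
    f=192/np.tan(np.radians(cal["fovy"])/2); P=np.array(cal["pose"]); q=P[:3,:3].T@(np.array(p)-P[:3,3])
    return q[0]/q[2]*f+cal["cx"],q[1]/q[2]*f+cal["cy"]
E
python3 - <<'E'
from h import *
np.set_printoptions(precision=4,suppress=True)
R={}
ims=[]
for c in("scene","top"):
    im=grab_frame(c);cal=calibration(c);ims.append(im)
    print(c,np.array(cal["pose"])[:3,3])
    for n in("green_box","green_pivot","green_bar","green_hook","blue_bar"):
        r=landmark_of(n,c)[:2]
        for q in r: print(n,c,q["score"],np.array(q["xy"]))
        if r: R.setdefault(n,[]).append(ray(cal,r[0]["xy"]))
for n in R:
    if len(R[n])>1: print(n,tri(R[n]))
    z=dict(green_box=0,green_pivot=.078,green_hook=.074).get(n,.175)
    for o,d in R[n]: print('  atz',o+d*(z-o[2])/d[2])
s=telemetry.observe();print(s["clock"],s["position"],s["tool_rot"],s["force"])
cv2.imwrite("pics/a.png",np.hstack(ims)[:,:,::-1]) if 0 else [cv2.imwrite(f"pics/a{i}.png",m[:,:,::-1]) for i,m in enumerate(ims)]
E
```

```text
scene [ 0.2721 -0.5707  0.8218]
green_box scene 0.78 [304.2 294. ]
green_pivot scene 0.71 [299.8 281.3]
green_bar scene 0.55 [304.  252.8]
green_hook scene 0.82 [319.  262.3]
blue_bar scene 0.62 [203.9 127.1]
top [ 0.3688 -0.0014  1.0243]
green_box top 0.94 [322.5 203.8]
green_pivot top 0.64 [330.6 202.5]
green_pivot top 0.19 [322.8 174.9]
green_bar top 0.39 [347.3 194.9]
green_hook top 0.91 [324.8 175.8]
green_hook top 0.27 [345.3 195.4]
blue_bar top 0.6 [153.4 210.8]
green_box [ 0.5514 -0.209  -0.0042]
  atz [ 0.5567 -0.2119  0.    ]
  atz [ 0.5441 -0.2061  0.    ]
green_pivot [ 0.5374 -0.2132  0.0682]
  atz [ 0.5364 -0.2182  0.078 ]
  atz [ 0.5333 -0.2103  0.078 ]
green_bar [ 0.5316 -0.224   0.1873]
  atz [ 0.5386 -0.2175  0.175 ]
  atz [ 0.5321 -0.2266  0.175 ]
green_hook [ 0.5965 -0.1997  0.0799]
  atz [ 0.5954 -0.1964  0.074 ]
  atz [ 0.6013 -0.2019  0.074 ]
blue_bar [0.5113 0.1961 0.1763]
  atz [0.5131 0.1975 0.175 ]
  atz [0.5102 0.1966 0.175 ]
0.6 [ 0.175  -0.6     0.2313] [ 3.1416 -0.      0.2837] [-0.4656 -0.9362 -0.0454]
```

View pics/a0.png

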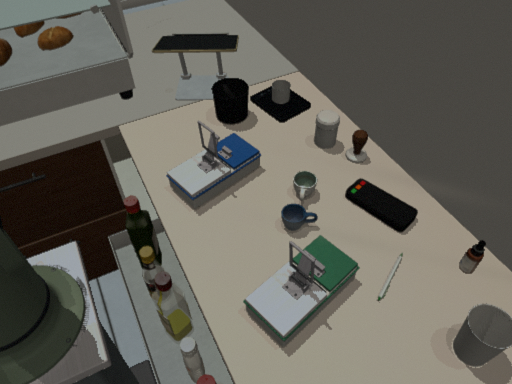

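View pics/a1.png

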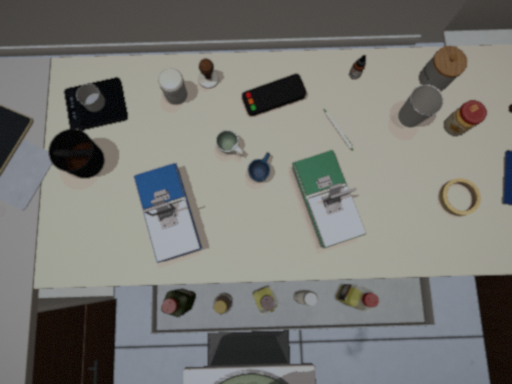

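The scene and top views agree: the green caddy is on the right (top view: lid at about (323,174), deck at about (343,218), loop bar near (347,195)). The blue caddy is on the left. Next I'll get the box yaw.

```bash
cat > yaw.py <<'E'
from h import *
np.set_printoptions(precision=4,suppress=True)
for c in("top","scene"):
    cal=calibration(c);grab_frame(c)
    r=outline_of("green_box",c)
    if not r: continue
    g=r[0]["region"].astype(np.uint8); print(c,r[0]["score"],r[0]["rect"])
    g=cv2.morphologyEx(g,cv2.MORPH_OPEN,np.ones((9,9)))
    ys,xs=np.nonzero(g)
    p=np.array([atz(cal,(x,y),.062)[:2] for x,y in zip(xs,ys)],np.float32)
    print(cv2.minAreaRect(p*1000), p.mean(0))
E
python3 yaw.py
python3 - <<'E'
from h import *
cal=calibration("top")
q=[atz(cal,p,.062)[:2] for p in((293,163),(333,151),(364,235),(322,247))]
print(q,np.mean(q,0)); m=(q[0]+q[1]-q[2]-q[3])/2; print(np.linalg.norm(m),np.arctan2(m[1],m[0]))
E
```

```text
top 0.78 [291.6, 151.5, 367.2, 246.6]
((548.1397094726562, -205.45875549316406), (226.62478637695312, 118.33679962158203), 17.255422592163086) [ 0.5462 -0.2056]
scene 0.77 [245.7, 236.8, 359.6, 346.4]
((543.2083740234375, -219.137939453125), (241.19808959960938, 124.20415496826172), 16.3984375) [ 0.5367 -0.2255]
[array([ 0.63993906, -0.12685523]), array([ 0.66823819, -0.22988756]), array([ 0.45369206, -0.288706  ]), array([ 0.42800759, -0.18501581])] [ 0.54746922 -0.20761615]
0.22111492111991232 0.2677070223177282
```

```bash
python3 -m inch '[[0.04,-0.027,0,0,0,0,1],[0.04,-0.027,0,0,0,0,1],[0.04,-0.027,0,0,0,0,1],[0.04,-0.027,0,0,0,0,1],[0.04,-0.027,0,0,0,0,1]]' 20; python3 -m inch '[[0.04,-0.027,0,0,0,0,1],[0.04,-0.027,0,0,0,0,1],[0.04,-0.027,0,0,0,0,1],[0.03,-0.02,0,0,0,0,1],[0,0,0,0,0,0,1]]'
cat > look.py <<'E'
import sys
from h import *
np.set_printoptions(precision=4,suppress=True)
s=telemetry.observe();print(s["clock"],s["position"],s["tool_rot"],s["force"],s["grip_width"])
C=np.array([.548,-.207,0]);a=.284;B=np.array([[np.cos(a),np.sin(a),0],[-np.sin(a),np.cos(a),0],[0,0,1]])
print("tcp in box",B@(np.array(s["position"])-C))
R={}
for c in sys.argv[2].split(","):
    cal=calibration(c);im=grab_frame(c);cv2.imwrite(f"pics/{sys.argv[1]}_{c}.png",im[:,:,::-1])
    for n in("green_box","green_pivot","green_bar","green_hook"):
        r=landmark_of(n,c)
        if r and r[0]["score"]>.3:
            R.setdefault(n,[]).append(ray(cal,r[0]["xy"]))
            z=dict(green_box=0,green_pivot=.078,green_hook=.074).get(n,.18)
            print(n,c,r[0]["score"],np.array(r[0]["xy"]),"box@z",B@(atz(cal,r[0]["xy"],z)-C))
for n in R:
    if len(R[n])>1: print(n,"box",B@(tri(R[n])-C))
E
python3 look.py b wrist,top,scene
```

```text
clock: 1.3
position: [0.3301, -0.4128, 0.2315]
tool_rot: [3.141, -0.0, 0.284]
force: [1.0, -1.3, 0.6]
grip_width: 0.0125
finger_force: 0.0
clock: 1.8
position: [0.4481, -0.2711, 0.2315]
tool_rot: [-3.141, -0.002, 0.29]
force: [-0.9, -0.9, -0.3]
grip_width: 0.0002
finger_force: 0.0
1.8 [ 0.4481 -0.2711  0.2315] [-3.1408 -0.0018  0.2904] [-0.9417 -0.8641 -0.2898] 0.00021051410163242039
tcp in box [-0.1138 -0.0335  0.2315]
green_box wrist 0.86 [237.8  73.1] box@z [-0.0024 -0.0068  0.    ]
green_pivot wrist 0.67 [233.1  76.3] box@z [-0.0125 -0.0075  0.078 ]
green_bar wrist 0.86 [214.2  69.4] box@z [-0.017  -0.0042  0.18  ]
green_hook wrist 0.92 [225.2   0. ] box@z [ 0.0529 -0.0012  0.074 ]
green_box top 0.88 [324.8 202.2] box@z [-0.0014 -0.0052  0.    ]
green_pivot top 0.7 [333.4 203.2] box@z [-0.0188 -0.0049  0.078 ]
green_bar top 0.63 [342.8 192.4] box@z [-0.0131 -0.0055  0.18  ]
green_hook top 0.95 [322.2 179.7] box@z [ 0.0453 -0.0005  0.074 ]
green_box scene 0.77 [303.1 291.8] box@z [ 0.0091 -0.002   0.    ]
green_pivot scene 0.94 [296.4 279.3] box@z [-0.0158  0.0001  0.078 ]
green_bar scene 0.63 [305.3 251.4] box@z [-0.0108 -0.0091  0.18  ]
green_hook scene 0.61 [320.  264.3] box@z [ 0.0463 -0.0076  0.074 ]
green_box box [-0.0013 -0.0056  0.0131]
green_pivot box [-0.0167 -0.0045  0.0825]
green_bar box [-0.0138 -0.0064  0.1805]
green_hook box [ 0.0507 -0.0027  0.0667]
```

View pics/b_wrist.png

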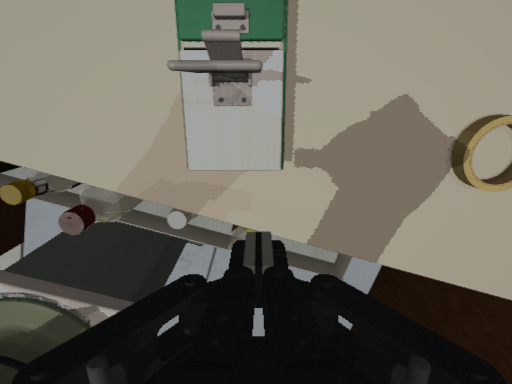

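The wrist view shows the box aligned with the tool. The bar is at about (214,67) and the hook is at the top edge at about (228,10). I'll lower the fingers behind the bar and then push it over.

```bash
python3 -m inch '[[0.02,-0.014,0.03,0,0,0,1],[0.02,-0.014,0.03,0,0,0,1],[0.01,0,0.004,0,0,0,1],[0.01,0,0,0,0,0,1],[0,0,0,0,0,0,1]]'; python3 -m inch '[[0.02,0,0,0,0,0,1],[0.015,0,0,0,0,0,1],[0.01,0,0,0,0,0,1],[0,0,0,0,0,0,1]]'; python3 look.py c wrist,scene
```

```text
clock: 3.05
position: [0.496, -0.232, 0.168]
tool_rot: [3.141, -0.001, 0.284]
force: [-0.4, 0.2, -0.6]
grip_width: -0.0004
finger_force: 0.0
clock: 3.45
position: [0.5387, -0.2193, 0.1679]
tool_rot: [3.141, -0.001, 0.284]
force: [0.4, -0.3, 0.5]
grip_width: 0.0001
finger_force: 0.0
3.45 [ 0.5387 -0.2193  0.1679] [ 3.141  -0.0011  0.284 ] [ 0.3597 -0.3495  0.5254] 5.094769159596277e-05
tcp in box [-0.0124 -0.0092  0.1679]
green_pivot wrist 0.81 [254.9 196.9] box@z [-0.014  -0.0056  0.078 ]
green_bar wrist 0.61 [248.4 230.5] box@z [ 0.0025 -0.0035  0.18  ]
green_hook wrist 0.75 [251.2 118. ] box@z [ 0.0525 -0.0028  0.074 ]
green_box scene 0.7 [298.1 279.3] box@z [0.0237 0.0261 0.    ]
green_pivot scene 0.55 [297.6 282.2] box@z [-0.0189 -0.0059  0.078 ]
green_bar scene 0.71 [308.8 245.8] box@z [ 0.0028 -0.0052  0.18  ]
green_hook scene 0.85 [319.9 261.5] box@z [ 0.0513 -0.0031  0.074 ]
green_pivot box [-0.0161 -0.0048  0.0727]
green_bar box [ 0.0027 -0.0043  0.1798]
green_hook box [ 0.0523 -0.0026  0.0723]
```

View pics/c_wrist.png

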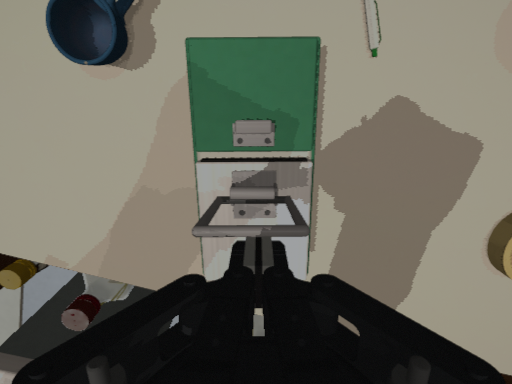

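The bar at row 230 is in contact and moving with the fingers, but it's still held up. I'll push further.

```bash
python3 -m inch '[[0.01,0,0,0,0,0,1],[0.008,0,0,0,0,0,1],[0,0,0,0,0,0,1],[0,0,0,0,0,0,1],[0,0,0,0,0,0,1]]';  python3 look.py d wrist,scene
```

```text
clock: 4.45
position: [0.555, -0.2142, 0.1672]
tool_rot: [-3.142, 0.0, 0.284]
force: [-0.1, -0.6, -0.4]
grip_width: -0.0005
finger_force: 0.0
4.45 [ 0.555  -0.2142  0.1672] [-3.1415  0.0003  0.2837] [-0.075  -0.6222 -0.3508] -0.000471922241859566
tcp in box [ 0.0047 -0.0089  0.1672]
green_box wrist 0.56 [253.8 178.9] box@z [-0.0016 -0.0031  0.    ]
green_pivot wrist 0.91 [254.2 214.2] box@z [-0.0129 -0.0045  0.078 ]
green_bar wrist 0.86 [248.3 207.5] box@z [ 0.0324 -0.0033  0.18  ]
green_hook wrist 0.71 [249.9 139.5] box@z [ 0.0522 -0.0012  0.074 ]
green_box scene 0.8 [301.  296.2] box@z [-0.0017 -0.006  -0.    ]
green_pivot scene 0.92 [296.7 280.2] box@z [-0.0169 -0.0016  0.078 ]
green_bar scene 0.77 [321.4 242.5] box@z [ 0.0248 -0.0162  0.18  ]
green_hook scene 0.74 [317.7 262.4] box@z [ 0.0464 -0.0014  0.074 ]
green_box box [-0.0015 -0.0042 -0.0016]
green_pivot box [-0.015  -0.0026  0.0752]
green_bar box [ 0.0302 -0.0072  0.1693]
green_hook box [0.0508 0.0001 0.0669]
```

View pics/d_wrist.png

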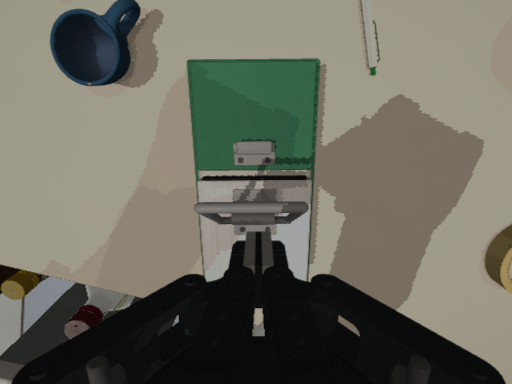

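The bar has left the fingers (row 208, z about 0.169) and is falling slowly, so I'll wait.

```bash
python3 -m inch '[[0,0,0,0,0,0,1],[0,0,0,0,0,0,1],[0,0,0,0,0,0,1],[0,0,0,0,0,0,1],[0,0,0,0,0,0,1]]';  python3 look.py e wrist,scene
```

```text
clock: 5.45
position: [0.5552, -0.2141, 0.1673]
tool_rot: [-3.142, -0.0, 0.284]
force: [-0.4, -0.3, 0.5]
grip_width: 0.0004
finger_force: 0.0
5.45 [ 0.5552 -0.2141  0.1673] [-3.1416 -0.      0.2837] [-0.3715 -0.2703  0.4831] 0.00038654344705982334
tcp in box [ 0.0049 -0.0089  0.1673]
green_box wrist 0.75 [253.4 180.1] box@z [-0.0028 -0.0026  0.    ]
green_pivot wrist 0.88 [254.9 214.1] box@z [-0.0127 -0.0052  0.078 ]
green_bar wrist 0.86 [253.6 129.1] box@z [ 0.0704 -0.0061  0.18  ]
green_hook wrist 0.6 [250.1 139.7] box@z [ 0.0522 -0.0014  0.074 ]
green_box scene 0.62 [304.6 296.8] box@z [ 0.0028 -0.0122  0.    ]
green_pivot scene 0.57 [299.7 277. ] box@z [-0.0073 -0.0008  0.078 ]
green_bar scene 0.6 [321.6 261.9] box@z [-0.0064 -0.0438  0.18  ]
green_box box [ 0.     -0.0077  0.0021]
green_pivot box [-0.0103 -0.0043  0.0848]
green_bar box [ 0.0594 -0.0033  0.0634]
```

View pics/e_wrist.png

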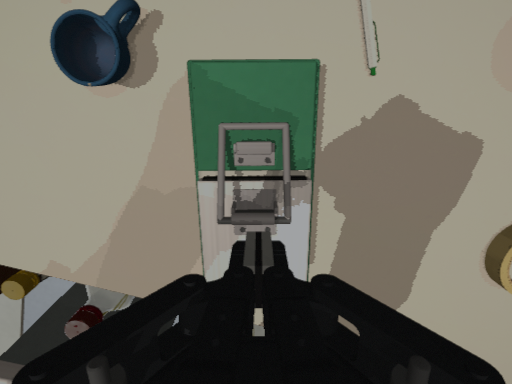

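The loop lies flat with its bar at row 127, beyond the hook at row 147. It triangulates to box x 0.059, z 0.063. Now I'll bring the fingers round to the lid side of the lever.

```bash
python3 -m inch '[[0.015,-0.005,-0.01,0,0,0,1],[0.02,0,0,0,0,0,1],[0,0,0.02,0,0,0,1],[0,0,0.025,0,0,0,1],[0,0,0,0,0,0,1]]';  python3 look.py f wrist,scene; python3 - <<'E'
import cv2
m=cv2.imread('pics/f_scene.png')[210:350,230:380];cv2.imwrite('pics/f_crop.png',cv2.resize(m,None,fx=4,fy=4,interpolation=2))
E
```

```text
clock: 6.45
position: [0.5858, -0.199, 0.1296]
tool_rot: [-3.139, 0.004, 0.284]
force: [0.8, 0.2, -0.4]
grip_width: -0.0005
finger_force: 0.0
6.45 [ 0.5858 -0.199   0.1296] [-3.1392  0.0038  0.2841] [ 0.8068  0.2348 -0.4492] -0.0005079243382900033
tcp in box [ 0.0385 -0.0029  0.1296]
green_box wrist 0.93 [261.8 217.5] box@z [ 0.0002 -0.0057  0.    ]
green_bar wrist 0.89 [262.5 176. ] box@z [ 0.0922 -0.0038  0.18  ]
green_hook wrist 0.83 [259.6 190.6] box@z [ 0.0533 -0.0031  0.074 ]
green_box scene 0.66 [302.7 296.3] box@z [ 0.0007 -0.0086  0.    ]
green_pivot scene 0.82 [299.9 277.3] box@z [-0.0075 -0.0015  0.078 ]
green_bar scene 0.56 [323.2 263.6] box@z [-0.0071 -0.048   0.18  ]
green_hook scene 0.92 [318. 262.] box@z [ 0.0476 -0.0012  0.074 ]
green_box box [ 0.0005 -0.007  -0.0006]
green_bar box [ 0.0606 -0.0056  0.0591]
green_hook box [ 0.0509 -0.0013  0.0691]
```

View pics/f_crop.png

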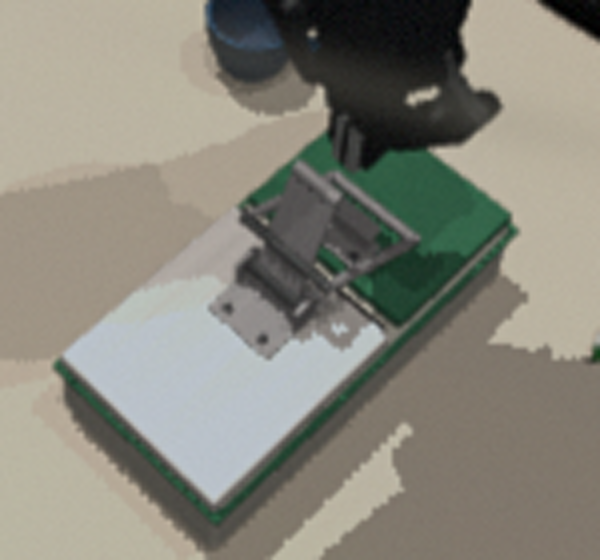

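The fingers (crop (350,150)) are on the lid side of the lever, which still leans towards the lid, and the loop is down round the hook. I'll start the closing arc.

```bash
python3 -m inch '[[0.013,0,0,0,0,0,1],[-0.026,0,-0.002,0,0,0,1],[-0.013,0,-0.002,0,0,0,1],[-0.013,0,0,0,0,0,1],[-0.01,0,0,0,0,0,1]]'; python3 -m inch '[[-0.01,0,0,0,0,0,1],[-0.008,0,0.003,0,0,0,1],[-0.008,0,0.004,0,0,0,1],[0,0,0,0,0,0,1]]';  python3 look.py g wrist,scene
```

```text
clock: 7.45
position: [0.5395, -0.2138, 0.1366]
tool_rot: [3.141, -0.0, 0.283]
force: [-0.4, -0.8, -0.5]
grip_width: 0.0
finger_force: 0.5
clock: 7.85
position: [0.5143, -0.221, 0.1287]
tool_rot: [-3.141, 0.001, 0.283]
force: [0.7, -0.6, -0.2]
grip_width: -0.0003
finger_force: 0.4
7.85 [ 0.5143 -0.221   0.1287] [-3.1412  0.001   0.2831] [ 0.6637 -0.5805 -0.2056] -0.00033086164101260097
tcp in box [-0.0363 -0.004   0.1287]
green_box wrist 0.62 [256.3 145.9] box@z [ 0.0006 -0.0014  0.    ]
green_pivot wrist 0.87 [260.5 180.7] box@z [-0.0125 -0.0049  0.078 ]
green_bar wrist 0.81 [258.8  98.4] box@z [ 0.042  -0.0035  0.18  ]
green_hook wrist 0.75 [257.5  91.7] box@z [ 0.0473 -0.0028  0.074 ]
green_box scene 0.65 [302.1 294. ] box@z [ 0.0038 -0.0041  0.    ]
green_pivot scene 0.9 [297.2 280.8] box@z [-0.0171 -0.0032  0.078 ]
green_bar scene 0.62 [318.2 265.9] box@z [-0.017  -0.0451  0.18  ]
green_hook scene 0.94 [319.6 265.5] box@z [ 0.0436 -0.009   0.074 ]
green_box box [ 0.0019 -0.0031  0.0023]
green_pivot box [-0.0145 -0.0033  0.0738]
green_bar box [ 0.0438 -0.0045  0.0676]
green_hook box [ 0.0485 -0.004   0.0635]
```

```bash
python3 - <<'E'
import cv2,numpy as np
m=cv2.imread('pics/g_scene.png')[215:335,240:370];w=cv2.imread('pics/g_wrist.png')[40:280,160:360]
cv2.imwrite('pics/g_crop.png',np.hstack([cv2.resize(m,(433,400),interpolation=2),cv2.resize(w,(333,400))]))
E
```

```text
(no output)
```

View pics/g_crop.png

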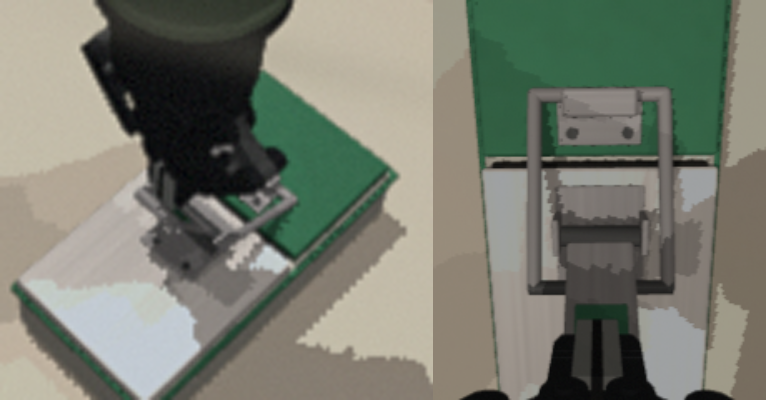

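The bar is now under the hook lip (wrist crop (600,97)) and the fingers press on the lever's green patch. I'll continue the arc down to flat.

```bash
python3 -m inch '[[-0.006,0,0.006,0,0,0,1],[-0.006,0,0.007,0,0,0,1],[-0.005,0,0.007,0,0,0,1],[-0.004,0,0.007,0,0,0,1],[-0.003,0,0.007,0,0,0,1]]'; python3 -m inch '[[-0.002,0,0.006,0,0,0,1],[-0.001,0,0.005,0,0,0,1],[0,0,0.004,0,0,0,1],[0,0,0.002,0,0,0,1],[0,0,0,0,0,0,1]]'; python3 -m inch '[[0,0,0,0,0,0,1]]'
```

```text
clock: 8.85
position: [0.4916, -0.2274, 0.0944]
tool_rot: [-3.141, 0.001, 0.283]
force: [-0.1, -1.3, 1.1]
grip_width: -0.0003
finger_force: 0.1
clock: 9.35
position: [0.4893, -0.2282, 0.0793]
tool_rot: [3.141, 0.0, 0.284]
force: [-10.5, 2.7, 30.0]
grip_width: 0.0003
finger_force: 15.0
clock: 9.45
position: [0.4893, -0.2282, 0.0794]
tool_rot: [3.141, 0.0, 0.284]
force: [-10.0, 3.0, 29.1]
grip_width: 0.0003
finger_force: 14.6
```

The lever is against its stop: 30 N upward at z 0.079. I'll retract straight up and check.

```bash
python3 -m inch '[[0,0,-0.01,0,0,0,1],[0,0,-0.03,0,0,0,1],[-0.01,0,-0.04,0,0,0,1],[-0.03,0,-0.03,0,0,0,1],[0,0,0,0,0,0,1]]'; python3 look.py h wrist,scene; python3 - <<'E'
import cv2,numpy as np
m=cv2.imread('pics/h_scene.png')[215:335,240:370];w=cv2.imread('pics/h_wrist.png')[0:240,150:350]
cv2.imwrite('pics/h_crop.png',np.hstack([cv2.resize(m,(433,400),interpolation=2),cv2.resize(w,(333,400))]))
E
```

```text
clock: 9.95
position: [0.4499, -0.2412, 0.1918]
tool_rot: [3.138, -0.002, 0.281]
force: [0.8, -0.1, -0.6]
grip_width: -0.0002
finger_force: 0.0
9.95 [ 0.4499 -0.2412  0.1918] [ 3.1379 -0.0025  0.2813] [ 0.8351 -0.1305 -0.6224] -0.00015265443992885268
tcp in box [-0.1038 -0.0054  0.1918]
green_box wrist 0.7 [258.7  77. ] box@z [ 0.0003 -0.0062  0.    ]
green_pivot wrist 0.83 [253.8  85.8] box@z [-0.0131 -0.0015  0.078 ]
green_hook wrist 0.8 [254.6   8.6] box@z [ 0.0454 -0.0026  0.074 ]
green_box scene 0.56 [301.4 297.2] box@z [-0.0028 -0.0082  0.    ]
green_pivot scene 0.97 [299.7 279.5] box@z [-0.0114 -0.0046  0.078 ]
green_bar scene 0.74 [317.8 267.5] box@z [-0.0199 -0.0467  0.18  ]
green_hook scene 0.72 [316.4 264.6] box@z [ 0.0405 -0.0031  0.074 ]
green_box box [ 0.0007 -0.006  -0.0075]
green_pivot box [-0.0119 -0.0029  0.0766]
green_hook box [ 0.0458 -0.0015  0.0671]
```

View pics/h_crop.png

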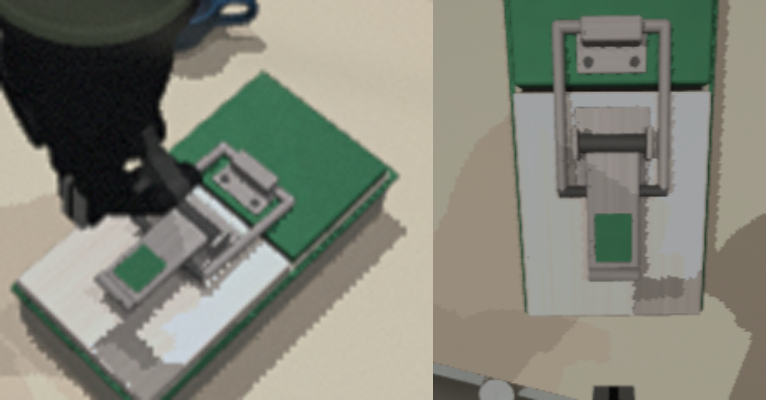

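The lever lies flat and stays there, the bar is under the hook lip at crop (612,25), and the lid gap has closed by about 5–6 mm. The robot is clear, so I'm handing in.

```bash
python3 -c "
from workcell import bot;print(bot.job_done())"
```

```text
the job is handed in; nothing more can be done
None
```

The green caddy is latched: the loop bar is under the hook lip, the lever stayed flat after release, and the lid is drawn in about 5–6 mm; the blue caddy was not touched, and I handed the job in at about 10 s of the 42 s allowed.

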